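Start a UV cure: push the drawer home and press start

TASK

The phone in the open drawer of the white UV curing box has a freshly bonded screen that is ready to cure. With the fingertips ease the drawer fully home without slamming it, and only then press the green start button gently all the way down, let it come back up and withdraw. Lift nothing, and leave the phone itself, the red stop button, the timer knob, the tape roll, the suction lifter and the black torch alone.

Things in the scene. Friction and masses are not known exactly. Their poses are not given: they have to be found in the camera images.
- uv_box: White UV curing box, 200 deep (x) x 260 wide (y) x 90 mm high, fixed. Origin under its centre at desk level; x points from the drawer side to the back, z up. Grey drawer front plate: full width, 12 mm thick, 10 to 62 mm above the desk, against the box's front face x = -100 mm when home. Controls on the flat top at x = -36 mm: green start y = +65, red stop y = 0, black timer knob y = -65 mm.
- uv_drawer (a joint): How far the drawer is pulled out, m: 0 = fully home, starts 0.085 to 0.11; it slides out along the box's -x. About 2 N of friction; it stays where it is left and meets rubber-buffered stops at 0.
- drawer_bar (a point): Middle of the drawer's straight steel handle bar, which runs along the box's y: 116 mm long, 10 mm thick, its axis 45 mm above the desk and 26 mm in front of the drawer front plate. Moves with the drawer.
- start_button (a joint): Green start button, travel in m: 0 = up, 0.005 = fully down. A spring brings it back; it takes 1.2 N to begin and 4 N to push fully down, then a hard stop.
- start_button_top (a point): Centre of the top of the green start button's round cap (24 mm across), 111 mm above the desk when up; its black collar, 40 mm across, is 102 mm above the desk. It is pressed straight down.
- stop_button (a joint): Red stop button, same shape and spring as the green one: travel in m, 0 = up. Not to be pressed.
- stop_button_top (a point): Centre of the top of the red stop button's cap (24 mm across), 111 mm above the desk.
- timer_pointer (a point): Outer end of the white pointer line on the black round timer knob (34 mm across, 16 mm high, top 106 mm above the desk), 12 mm from the knob's axis; the knob may start at any setting. Not to be turned.
- phone: Black phone, 144 x 70 x 8 mm, lying loose and flat in the drawer tray, its long side across the drawer. Origin at the centre of its underside, x along its length, z up. The tray has a blue soft floor 16 mm above the desk.
- tape_roll: Flat amber tape roll, 60 x 66 x 12 mm, on the desk to the left of the drawer. Origin at the centre of its underside. Bystander.
- suction_cup: Black rubber suction lifter with a ring on top, 40 mm across, 39 mm high, on the desk to the right of the drawer. Origin at the centre of its underside. Bystander.
- torch: Small black hand torch, 23 x 98 x 23 mm, lying on the desk at the left near the front edge. Origin at the centre of its underside, its length along its y. Bystander.

How it is judged:
On the way, in this order (a step that is already met when the one before it is completed fails the run):
1. the drawer is fully home (within 4 mm) (value of joint uv_drawer below 0.004 m), for 0.2 s.
2. the green start button is pressed down (at least 4 of its 5 mm) with the drawer home (value of joint start_button above 0.004 m and value of joint uv_drawer below 0.004 m), for 0.05 s.
At the end, for the whole second after the job is handed in: The drawer is home to within 4 mm, both buttons are up, and the phone lies flat and at rest in the tray inside the box (value of joint uv_drawer below 0.004 m and value of joint each of start_button, stop_button below 0.001 m and x of phone in the frame of uv_box between -0.065 and 0.065 m and y of phone in the frame of uv_box between -0.06 and 0.06 m and z of phone in the frame of uv_box below 0.022 m and angle between phone's own z axis and vertical below 0.1 rad and linear speed of phone below 0.02 m/s); the robot touches nothing.
It fails at once if start is pressed (over 2 mm) while the drawer is still out (over 8 mm) (value of joint start_button above 0.002 m and value of joint uv_drawer above 0.008 m).
It fails at once if the drawer is slammed (faster than 0.4 m/s), or the curing box, its drawer or a button is struck or pressed with more than 60 N (velocity of joint uv_drawer below -0.4 m/s or contact force between any of the arm, the fingers and uv_box above 60 N).
It fails at once if the red stop button is pressed (over 1 mm) or the timer knob is turned (pointer end moved over 3 mm) (value of joint stop_button above 0.001 m or distance of timer_pointer from where it was at the start of the episode above 0.003 m).
It fails at once if the phone is touched by the robot or lifted out of the tray (contact force between any of the arm, the fingers and phone above 0.5 N or height (world z) of phone above 0.035 m).
It fails at once if the tape roll, the suction lifter or the torch is moved more than 15 mm (distance of any of tape_roll, suction_cup, torch from where it was at the start of the episode above 0.015 m).
It also fails if it takes over 48 s, if anything falls off the work surface, if the arm or the gripper's body presses on something with over 40 N, if the wrist force passes 120 N, or if a joint passes its speed limit or range.

ROBOT

A 7-joint arm with a two-finger parallel gripper is mounted at the origin on a cart in front of the work surface, level with it; the furniture and walls round the work are solid. World frame = base frame: x ahead of the robot, y to its left, z up, the work surface at z = 0. Lengths are in m, angles in rad, forces in N, time in s.
With the tool pointing down it reaches from about 0.4 to 0.85 m from the base axis. Payload 4.5 kg.
Tool frame: the origin (TCP) lies where the fingers leave the gripper's body, on its centre line; the fingertips stand 64 mm ahead of it and the grasp point (between the pads) lies 45 mm ahead of it; z points along the fingers, y is the line along which they close (so a half turn about z gives the same grasp; the last joint's range is limited). The gripper opens to 88 mm and grips with 3 to 60 N. Pads are 18 mm wide; open, the fingers measure 123 mm over their backs; the gripper's body (75 mm by 187 mm) begins 45 mm behind the grasp point.
Start: joints at [1.333, 0.689, -0.195, 1.565, 0.157, 0.902, -0.215], TCP at [0.168, -0.602, 0.303] pointing down, gripper open.
Joint ranges: [-3.01, 3.01], [-0.46, 2.08], [-1.47, 1.51], [0.13, 2.56], [-1, 4.14], [0.04, 2.09], [-2.66, 2.66]. Speed limits (rad/s): [2.57, 2.57, 3.14, 3.14, 3.14, 3.14, 3.14].

INTERFACE

Orientations are given as a unit quaternion [x, y, z, w].
In Python, from plant import r gives the robot as it stands.
- The arm moves only by the tool play_rows, never from a script. Its arguments are lists of equal length, an entry for each row: "translation": the shift along the tool's x, y, z in m, a list of three; "delta_rot": the turn, a rotation vector about the tool's x, y, z in degrees, a list of three; "grip": the opening, from -1 (shut) to 1 (fully open). In form: {"translation": [[x, y, z], ...], "delta_rot": [[rx, ry, rz], ...], "grip": [grip, ...]}. A call has 1 to 20 rows; each row shifts and turns the commanded pose from where the row before left it, along the tool's axes as they then stand; what a row does not reach is not made up. A row lasts 1/8 s, in which the tool goes at most 62.5 mm and 10.7 degrees, less where a joint would pass 70% of its speed; a pose out of reach is approached as far as the arm can. A call with a gripper value outside its range is refused whole. The fingers move at their own pace and stop on an object; "squeeze" is the grip in N (left out, the last holds). Time passes only in rows, so rows that do not move let the fingers close. It gives the time, the measured TCP pose, the force, the opening and the grip force at its end, in the units of the state.
- r.get_state(): the state, without advancing time (a new reading comes with each control period).
- r.snapshot(name): name is "side" or "top"; returns the picture (480x640x3 uint8, blue, green, red); there is no depth.
- r.get_calibration(name): a dict with "intrinsics" (3x3 intrinsics, pixels), "k1" (the pictures are not rectified: a ray, as slopes to the right and down, at radius r is drawn at 1 + k1 r^2 times it, then the intrinsics apply), "eye" and "rotation" of the camera in the world. Camera axes: x right, y up, looking along -z (the intrinsics and any distortion apply to the point x, -y, -z); pixel columns grow to the right and rows downward; lengths in m; the calibration is good to about 2 mm. A picture is of the moment at which its call begins. get_calibration takes no time and is no camera call.
- r.finish_job(): hands the job in; it is judged then, once.
Trained networks look in the newest picture that a camera, given by its name, has taken for a name from the list of things; names that differ only in an ending like _2 or _b are one class to them, and where a whole thing is asked for, a point or a joint stands for the part that bears it (a point fixed in the world has none). Each returns a list of dicts, best first, with "confidence" (0 to 1); they miss things now and then, are a little off and sometimes report something else, mostly with a low value. They report only what shows in the picture. A call takes as long as a camera call.
- r.look_for(camera, target): "point" ([x, y, z] in m, in world coordinates, good to about 4 mm: the middle of the surface that is visible of it).
- r.silhouettes(camera, target): "pixels" (480x640 bool, what is visible of it).
The state is a dict: "clock": time; "q": joint angles; "qd": joint speeds; "joint_torque": joint torques, N m; "tool_pos": TCP position; "eef_rot": TCP orientation; "contact_force": force on the tool from outside, world axes, zero at the start; "moment": the same for the moment, N m; "opening": opening from 0.0 (shut) to 1.0 (fully open); "finger_force": force on a finger pad.
Only numpy, scipy, OpenCV 4.12 (cv2) and the standard library are available. Lean on these libraries where they do the work, as an engineer would, in place of code of your own. Each camera call takes 0.05 s, during which the arm holds its last target. There are 200 camera calls.

## Working session

There is one attempt and no reset: what is moved stays moved. The work goes in short steps, Python scripts to look and compute and a tool call to move; the robot and the scene stay as the last step left them, time stands still between calls to the robot, and variables do not carry over. Pictures are saved under pics/ and viewed, at most 10 in all, crops included, and the job is handed in when it is done.

Besides the shell and the picture viewer there is one more tool, called as name(argument=value, ...), one argument or row to a line, values as JSON. play_rows: Moves the arm, as the interface text tells. Its arguments: {"type":"object","properties":{"translation":{"type":"array","items":{"type":"array","items":{"type":"number"}}},"delta_rot":{"type":"array","items":{"type":"array","items":{"type":"number"}}},"grip":{"type":"array","items":{"type":"number"}},"squeeze":{"type":"number"}},"required":["translation","delta_rot","grip"]}

```bash
mkdir -p pics; cat > h.py <<'E'
from plant import r
import numpy as np, cv2
from scipy.spatial.transform import Rotation as R
def pose():
    s=r.get_state(); return s, np.array(s["tool_pos"]), R.from_quat(s["eef_rot"])
def look(cam,*names):
    for n in names:
        for d in r.look_for(cam,n)[:2]: print(cam,n,np.round(d["point"],4),round(d["confidence"],2))
def cal(cam):
    c=r.get_calibration(cam); return np.array(c["intrinsics"]),c["k1"],np.array(c["eye"]),np.array(c["rotation"])
def ray(cam,u,v,z):
    K,k1,e,Rm=cal(cam); p=cv2.undistortPoints(np.array([[[u,v]]],float),K,np.array([k1,0,0,0.]))[0,0]
    d=(Rm if Rm.shape==(3,3) else R.from_quat(Rm).as_matrix())@np.array([p[0],-p[1],-1]); return e+d*(z-e[2])/d[2]
E
python3 - <<'E'
from h import *
s,p,q=pose(); print(s["clock"],p,q.as_matrix().round(3),s["contact_force"])
for c in("top","side"):
    cv2.imwrite(f"pics/{c}0.png",r.snapshot(c)); print(cal(c)[2:])
    look(c,"uv_box","uv_drawer","drawer_bar","start_button_top","stop_button_top","timer_pointer","phone","tape_roll","suction_cup","torch")
print(r.get_state()["clock"])
E
```

```text
0.0 [ 0.1676185  -0.60157561  0.30193326] [[ 0.963  0.269 -0.001]
 [ 0.269 -0.963  0.002]
 [-0.    -0.002 -1.   ]] [-0.03466519  0.49188307 -0.315035  ]
(array([0.4506801 , 0.07930063, 1.09455593]), array([ 0.02906347, -0.03780333, -0.70415666,  0.70844169]))
top uv_box [0.6636 0.1131 0.0885] 0.74
top uv_drawer [0.5204 0.1388 0.0166] 0.9
top drawer_bar [0.5319 0.1367 0.0176] 0.96
top start_button_top [0.659  0.0517 0.1043] 0.6
top start_button_top [0.6762 0.1763 0.1094] 0.55
top timer_pointer [0.6592 0.0541 0.1063] 0.79
top phone [0.5769 0.1246 0.0179] 0.83
top tape_roll [0.5774 0.324  0.0175] 0.9
top suction_cup [ 0.5094 -0.0621  0.0056] 0.58
top suction_cup [0.6747 0.1798 0.1104] 0.46
top torch [0.3782 0.2724 0.0213] 0.6
(array([0.33783186, 0.90333962, 0.865756  ]), array([-0.0541997 ,  0.3985507 ,  0.90824053, -0.11540737]))
side uv_box [0.657  0.1586 0.0917] 0.63
side uv_drawer [0.5318 0.1574 0.0173] 0.66
side drawer_bar [0.5336 0.1533 0.0162] 0.89
side start_button_top [0.676  0.1835 0.1114] 0.42
side stop_button_top [0.6665 0.1155 0.1161] 0.61
side timer_pointer [0.6572 0.0601 0.1039] 0.67
side phone [0.5768 0.1329 0.0272] 0.56
side tape_roll [0.5735 0.3296 0.0132] 0.76
side suction_cup [ 0.5096 -0.0525  0.0101] 0.76
side torch [0.3724 0.2842 0.0205] 0.74
1.1
```

View pics/top0.png

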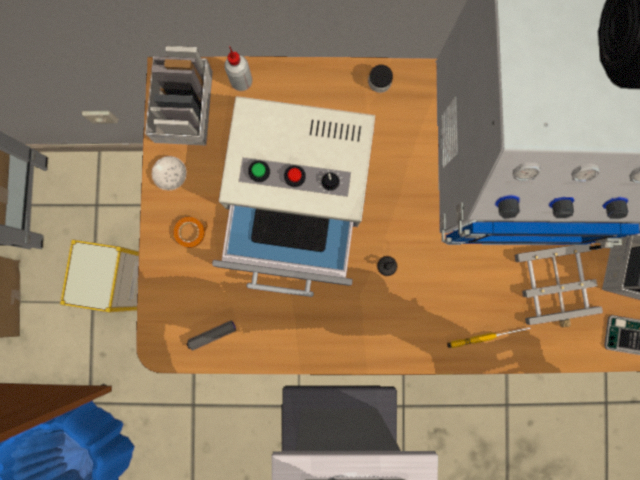

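View pics/side0.png

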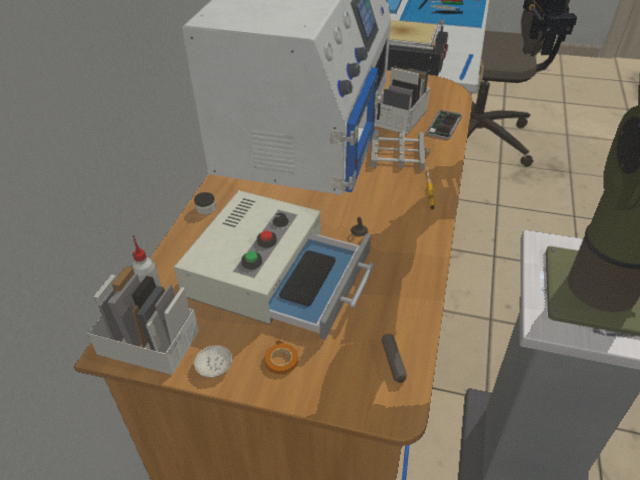

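The top view shows the drawer open towards the robot. Green is at (259,170), red at (294,175) and the knob at (330,181). The handle bar runs from (250,288) to (311,292), and there is a large oven to the right of x≈437. The side view agrees.

```bash
python3 - <<'E'
from h import *
def P(n,u,v,z): print(n,ray("top",u,v,z).round(4))
P("green",259,170,.111);P("red",294.5,175,.111);P("knob",330,181,.106)
P("barL",251,288,.05);P("barR",310,292,.05)
P("plateL",214,265,.062);P("plateR",352,281,.062)
P("boxFL",221,203,.09);P("boxFR",361,221,.09);P("boxBL",239,99,.09);P("boxBR",375,117,.09)
for z in(0,.2,.4): P("ovenFL",443,242,z)
P("suct",387,266,.03);P("torch1",190,343,.02);P("torch2",234,325,.02)
for n in("drawer_bar","start_button_top","stop_button_top"):
    for d in r.silhouettes("top",n)[:2]:
        m=d["pixels"]; v,u=np.nonzero(m); print(n,d["confidence"],m.sum(),u.mean(),v.mean(),u.min(),u.max(),v.min(),v.max())
im=r.snapshot("top")[80:320,200:420]; cv2.imwrite("pics/c1.png",cv2.resize(im,None,fx=2.5,fy=2.5,interpolation=cv2.INTER_CUBIC))
# hsv centroids
h=cv2.cvtColor(r.snapshot("top"),cv2.COLOR_BGR2HSV)
for n,a,b in(("g",50,85),("r",0,6)):
    m=(h[...,0]>=a)&(h[...,0]<=b)&(h[...,1]>150)&(h[...,2]>60); m[:150]=0;m[195:]=0;m[:,:240]=0;m[:,320:]=0
    v,u=np.nonzero(m); print(n,m.sum(),u.mean(),v.mean(),ray("top",u.mean(),v.mean(),.111))
E
```

```text
green [0.6747 0.1791 0.111 ]
red [0.6661 0.1158 0.111 ]
knob [0.6568 0.0526 0.106 ]
barL [0.4665 0.1964 0.05  ]
barR [0.4598 0.0872 0.05  ]
plateL [0.5079 0.2638 0.062 ]
plateR [0.4802 0.0103 0.062 ]
boxFL [0.6184 0.2488 0.09  ]
boxFR [ 0.5874 -0.004   0.09  ]
boxBL [0.8134 0.2208 0.09  ]
boxBR [ 0.781  -0.0304  0.09  ]
ovenFL [ 0.5593 -0.173   0.    ]
ovenFL [ 0.5395 -0.1269  0.2   ]
ovenFL [ 0.5196 -0.0808  0.4   ]
suct [ 0.5099 -0.0583  0.03  ]
torch1 [0.3619 0.3141 0.02  ]
torch2 [0.3967 0.231  0.02  ]
drawer_bar 0.8 6226 284.17587536138774 255.12431737873433 212 353 205 296
start_button_top 0.6 150 258.02666666666664 169.18666666666667 252 264 162 176
start_button_top 0.25 346 386.91329479768785 265.47109826589593 377 397 256 275
stop_button_top 0.45 130 293.81538461538463 174.5 288 299 168 181
g 159 258.188679245283 169.44654088050314 [0.67573974 0.18052351 0.111     ]
r 166 294.40361445783134 174.53614457831324 [0.6669293  0.11600566 0.111     ]
```

View pics/c1.png

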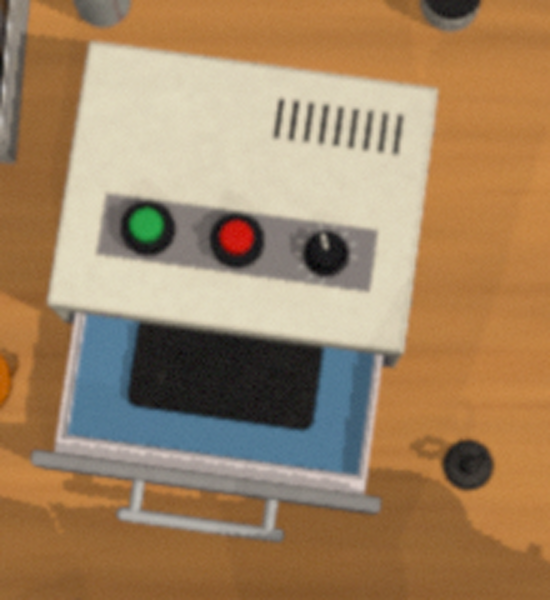

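The box yaw is about -7.3°, the drawer is out about 0.10 m, and green is at (0.675, 0.180). I'll turn the tool to the box's yaw, shut the fingers, and bring the arm round at height.

play_rows(
  translation=[
    [0,0,0],
    [0,0,0],
    [0,0,0],
    [0.013,-0.0365,0],
    [0.013,-0.0365,0],
    [0.013,-0.0365,0],
    [0.013,-0.0365,0],
    [0.013,-0.0365,0],
    [0.013,-0.0365,0],
    [0.013,-0.0365,0],
  ],
  delta_rot=[
    [0,0,7.6],
    [0,0,7.6],
    [0,0,7.7],
    [0,0,0],
    [0,0,0],
    [0,0,0],
    [0,0,0],
    [0,0,0],
    [0,0,0],
    [0,0,0],
  ],
  grip=[-1,-1,-1,-1,-1,-1,-1,-1,-1,-1],
  squeeze=5,
)

```text
clock: 2.6
tool_pos: [0.2913, -0.3592, 0.3029]
eef_rot: [0.998, -0.064, 0.0, 0.0]
contact_force: [0.2, 0.1, -0.4]
opening: -0.0
finger_force: 0.0
```

```bash
cat >> h.py <<'E'
def go(x,y,z):
    s,p,q=pose(); print(s["clock"],"p",p.round(4),"tool delta",q.inv().apply(np.array([x,y,z])-p).round(4),"op",round(s["opening"],2))
    m=q.as_matrix(); print("q",np.round(s["q"],2),"F",np.round(s["contact_force"],1),"yaw",np.degrees(np.arctan2(m[1,0],m[0,0])).round(2),"tilt",m[:,2].round(3))
E
python3 -c "
from h import *
go(.41,-.1,.3)"
```

```text
2.6 p [ 0.2913 -0.3592  0.3029] tool delta [ 0.0847 -0.2722  0.0029] op -0.0
q [ 0.83  0.48 -0.06  2.04  0.05  0.62 -0.96] F [ 0.2  0.1 -0.4] yaw -7.32 tilt [ 0.001 -0.001 -1.   ]
```

play_rows(
  translation=[
    [0.012,-0.039,0],
    [0.012,-0.039,0],
    [0.012,-0.039,0],
    [0.012,-0.039,0],
    [0.012,-0.039,0],
    [0.012,-0.039,0],
    [0.012,-0.039,0],
    [-0.003,-0.035,0],
    [-0.003,-0.035,0],
    [-0.003,-0.035,0],
    [-0.003,-0.035,0],
    [-0.003,-0.035,0],
    [-0.003,-0.035,0],
    [-0.003,-0.035,0],
    [0,0,0],
  ],
  delta_rot=[
    [0,0,0],
    [0,0,0],
    [0,0,0],
    [0,0,0],
    [0,0,0],
    [0,0,0],
    [0,0,0],
    [0,0,0],
    [0,0,0],
    [0,0,0],
    [0,0,0],
    [0,0,0],
    [0,0,0],
    [0,0,0],
    [0,0,0],
  ],
  grip=[-1,-1,-1,-1,-1,-1,-1,-1,-1,-1,-1,-1,-1,-1,-1],
)

```text
clock: 4.47
tool_pos: [0.4194, 0.1486, 0.3028]
eef_rot: [0.998, -0.061, 0.001, -0.001]
contact_force: [0.3, -0.5, -0.5]
opening: 0.003
finger_force: 0.0
```

```bash
python3 -c "
from h import *
print(ray('top',250,286,.045),ray('top',311.2,294,.045))
go(.4225,.147,.097)"
```

```text
[0.470226  0.1988847 0.045    ] [0.45615651 0.08500215 0.045     ]
4.475 p [0.4194 0.1486 0.3028] tool delta [0.0031 0.0016 0.2058] op 0.0
q [-0.46  0.46  0.02  2.09 -0.02  0.59 -2.11] F [ 0.3 -0.5 -0.5] yaw -7.0 tilt [ 0.001  0.002 -1.   ]
```

play_rows(
  translation=[
    [0,0,0.04],
    [0,0,0.04],
    [0,0,0.04],
    [0,0,0.04],
    [0,0,0.026],
    [0,0,0.02],
    [0,0,0],
    [0.006,0,0],
    [0.006,0,0],
    [0.006,0,0],
    [0.006,0,0],
    [0.006,0,0],
    [0.006,0,0],
    [0.006,0,0],
  ],
  delta_rot=[
    [0,0,0.3],
    [0,0,0],
    [0,0,0],
    [0,0,0],
    [0,0,0],
    [0,0,0],
    [0,0,0],
    [0,0,0],
    [0,0,0],
    [0,0,0],
    [0,0,0],
    [0,0,0],
    [0,0,0],
    [0,0,0],
  ],
  grip=[-1,-1,-1,-1,-1,-1,-1,-1,-1,-1,-1,-1,-1,-1],
)

```text
clock: 6.22
tool_pos: [0.4642, 0.141, 0.0993]
eef_rot: [0.998, -0.066, -0.003, 0.001]
contact_force: [-1.7, 0.7, 2.8]
opening: 0.007
finger_force: 1.2
```

```bash
python3 -c "
from h import *
for c in('top','side'): cv2.imwrite(f'pics/{c}2.png',r.snapshot(c))
t=cv2.imread('pics/top2.png')[130:330,180:400];s=cv2.imread('pics/side2.png')[180:380,200:420]
cv2.imwrite('pics/ts2.png',cv2.resize(np.vstack([t,s]) if 0 else np.hstack([t,s]),None,fx=1.8,fy=1.8))
go(.55,.13,.097)"
```

```text
6.325 p [0.4654 0.1409 0.0993] tool delta [ 0.0853 -0.0005  0.0019] op 0.0
q [-0.38  0.89 -0.01  2.11  0.04  0.15 -2.13] F [ 0.1 -0.1 -1.4] yaw -7.67 tilt [-0.004 -0.002 -1.   ]
```

View pics/ts2.png

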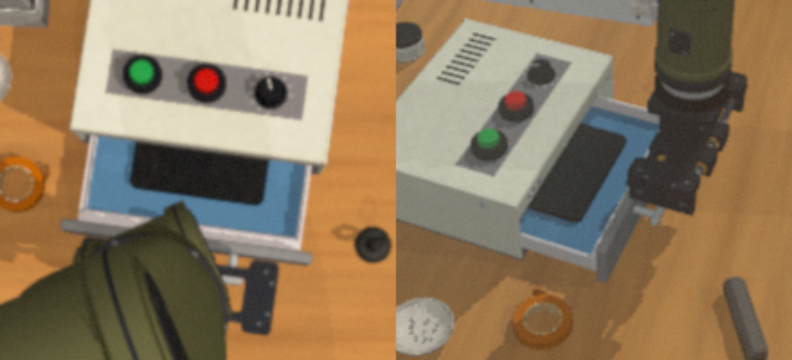

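The fingers are in front of the bar and the plate has moved about 15 mm (its left end is now at about (216,255)). I'll push on, then slow down near home.

play_rows(
  translation=[
    [0.008,0,0],
    [0.009,0,0],
    [0.009,0,0],
    [0.009,0,0],
    [0.009,0,0],
    [0.009,0,0],
    [0.008,0,0],
    [0.006,0,0],
    [0.004,0,0],
    [0,0,0],
  ],
  delta_rot=[
    [0,0,0],
    [0,0,0],
    [0,0,0],
    [0,0,0],
    [0,0,0],
    [0,0,0],
    [0,0,0],
    [0,0,0],
    [0,0,0],
    [0,0,0],
  ],
  grip=[-1,-1,-1,-1,-1,-1,-1,-1,-1,-1],
)

```text
clock: 7.58
tool_pos: [0.5355, 0.1315, 0.0989]
eef_rot: [0.998, -0.067, -0.002, 0.001]
contact_force: [0.8, 0.3, 0.1]
opening: 0.005
finger_force: 0.0
```

```bash
python3 -c "
from h import *
go(.552,.131,.098)"
```

```text
7.575 p [0.5355 0.1315 0.0989] tool delta [ 0.0164 -0.0017  0.0008] op 0.01
q [-0.31  0.92 -0.02  1.92  0.06  0.31 -2.09] F [0.8 0.3 0.1] yaw -7.65 tilt [-0.004 -0.002 -1.   ]
```

Next, 3 mm rows, checking force in short batches.

play_rows(
  translation=[
    [0.004,0,0],
    [0.004,0,0],
    [0.003,0,0],
    [0.003,0,0],
    [0,0,0],
  ],
  delta_rot=[
    [0,0,0],
    [0,0,0],
    [0,0,0],
    [0,0,0],
    [0,0,0],
  ],
  grip=[-1,-1,-1,-1,-1],
)

```text
clock: 8.2
tool_pos: [0.5493, 0.1297, 0.0989]
eef_rot: [0.998, -0.067, -0.002, 0.001]
contact_force: [-1.1, 0.5, 0.8]
opening: 0.01
finger_force: 0.3
```

play_rows(
  translation=[
    [0.002,0,0],
    [0.002,0,0],
    [0,0,0],
  ],
  delta_rot=[
    [0,0,0],
    [0,0,0],
    [0,0,0],
  ],
  grip=[-1,-1,-1],
)

```text
clock: 8.57
tool_pos: [0.5515, 0.1295, 0.0987]
eef_rot: [0.998, -0.066, -0.004, 0.001]
contact_force: [-5.3, 0.8, 3.9]
opening: 0.008
finger_force: 2.5
```

play_rows(
  translation=[
    [0.001,0,0],
    [0.001,0,0],
    [0,0,0],
    [0,0,0],
  ],
  delta_rot=[
    [0,0,0],
    [0,0,0],
    [0,0,0],
    [0,0,0],
  ],
  grip=[-1,-1,-1,-1],
)

```text
clock: 9.07
tool_pos: [0.5517, 0.1295, 0.0987]
eef_rot: [0.998, -0.066, -0.006, 0.002]
contact_force: [-8.9, 1.3, 6.7]
opening: 0.004
finger_force: 4.3
```

The drawer is hard against the stop. I'll withdraw, raise the tool and check it is home.

play_rows(
  translation=[
    [-0.004,0,0],
    [-0.016,0,0],
    [-0.02,0,0],
    [0,0,-0.03],
    [0,0,-0.04],
    [0,0,-0.04],
    [0,0,-0.03],
    [0,0,0],
  ],
  delta_rot=[
    [0,0,0],
    [0,0,0],
    [0,0,0],
    [0,0,0],
    [0,0,0],
    [0,0,0],
    [0,0,0],
    [0,0,0],
  ],
  grip=[-1,-1,-1,-1,-1,-1,-1,-1],
)

```text
clock: 10.07
tool_pos: [0.5183, 0.1348, 0.2413]
eef_rot: [0.998, -0.067, 0.001, 0.0]
contact_force: [-0.4, -0.5, -0.2]
opening: 0.006
finger_force: 0.0
```

```bash
python3 - <<'E'
from h import *
go(.6755,.180,.2)
for c in('top','side'):
    cv2.imwrite(f'pics/{c}3.png',r.snapshot(c)); look(c,"start_button_top","stop_button_top")
    h=cv2.cvtColor(cv2.imread(f'pics/{c}3.png'),cv2.COLOR_BGR2HSV)
    for n,a,b in(("g",50,85),("r",0,6)):
        m=((h[...,0]>=a)&(h[...,0]<=b)&(h[...,1]>150)&(h[...,2]>60)).astype(np.uint8)
        k,l,st,ce=cv2.connectedComponentsWithStats(m)
        for i in range(1,k):
            p=ray(c,*ce[i],.111)
            if st[i,4]>60 and .6<p[0]<.75 and .05<p[1]<.25: print(c,n,st[i,4],ce[i].round(1),p.round(4))
t=cv2.imread('pics/top3.png')[80:320,180:400];s=cv2.imread('pics/side3.png')[160:400,160:380]
cv2.imwrite('pics/ts3.png',cv2.resize(np.hstack([t,s]),None,fx=1.8,fy=1.8,interpolation=cv2.INTER_CUBIC))
E
```

```text
10.075 p [0.5183 0.1348 0.2413] tool delta [ 0.1497 -0.0659  0.0416] op 0.01
q [-0.32  0.66 -0.04  1.9   0.04  0.58 -2.09] F [-0.4 -0.5 -0.2] yaw -7.69 tilt [ 0.002 -0.    -1.   ]
top start_button_top [0.578  0.0596 0.0624] 0.53
top start_button_top [0.6749 0.1779 0.1131] 0.46
top stop_button_top [0.6695 0.1156 0.1123] 0.6
top g 158 [258.1 169.6] [0.6755 0.1808 0.111 ]
top r 165 [294.2 174.4] [0.6671 0.1163 0.111 ]
side start_button_top [0.6764 0.1833 0.1124] 0.54
side start_button_top [ 0.5143 -0.0524  0.0129] 0.33
side stop_button_top [0.601  0.147  0.0501] 0.53
side stop_button_top [0.6654 0.1161 0.1121] 0.46
side r 68 [266.1 234.7] [0.6665 0.1203 0.111 ]
```

View pics/ts3.png

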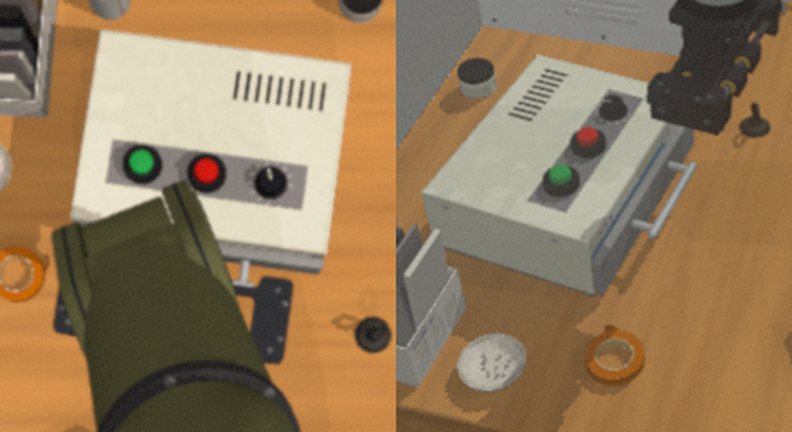

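The top view shows the buttons clear at green (258,170). In the side view a thin blue line runs along the plate, so I'll check the gap more closely.

```bash
python3 - <<'E'
from h import *
s=cv2.imread('pics/side3.png')[225:325,260:390]
cv2.imwrite('pics/z.png',cv2.resize(s,None,fx=6,fy=6,interpolation=cv2.INTER_CUBIC))
# predicted pixels (side) of plate top edge corners for home
K,k1,e,Rm=cal('side'); Rw=R.from_quat(Rm).as_matrix()
x=np.array([.992,-.127,0]);y=np.array([.127,.992,0]);o=np.array([.7027,.1114,0])
for d in(0,.005,.01):
    for yy in(.13,-.05):
        for xx,zz in((-.100,.062),(-.112,.062),(-.1,.09)):
            w=o+x*(xx-(d if zz<.09 else 0))+y*yy+[0,0,zz]; c=Rw.T@(w-e); c=np.array([c[0],-c[1],-c[2]])
            u=cv2.projectPoints(c[None],np.zeros(3),np.zeros(3),K,np.array([k1,0,0,0.]))[0].ravel()
            print(d,yy,xx,zz,u.round(1),((u-[260,225])*6).round(0))
E
```

```text
0 0.13 -0.1 0.062 [268.5 304.5] [ 51. 477.]
0 0.13 -0.112 0.062 [274.3 306.3] [ 86. 488.]
0 0.13 -0.1 0.09 [267.4 294.4] [ 44. 416.]
0 -0.05 -0.1 0.062 [306.6 243.4] [279. 111.]
0 -0.05 -0.112 0.062 [311.9 244.9] [311. 119.]
0 -0.05 -0.1 0.09 [306.2 233.4] [277.  50.]
0.005 0.13 -0.1 0.062 [270.9 305.2] [ 65. 481.]
0.005 0.13 -0.112 0.062 [276.7 307. ] [100. 492.]
0.005 0.13 -0.1 0.09 [267.4 294.4] [ 44. 416.]
0.005 -0.05 -0.1 0.062 [308.8 244. ] [293. 114.]
0.005 -0.05 -0.112 0.062 [314.1 245.5] [325. 123.]
0.005 -0.05 -0.1 0.09 [306.2 233.4] [277.  50.]
0.01 0.13 -0.1 0.062 [273.3 306. ] [ 80. 486.]
0.01 0.13 -0.112 0.062 [279.2 307.8] [115. 497.]
0.01 0.13 -0.1 0.09 [267.4 294.4] [ 44. 416.]
0.01 -0.05 -0.1 0.062 [311.  244.6] [306. 118.]
0.01 -0.05 -0.112 0.062 [316.3 246.1] [338. 126.]
0.01 -0.05 -0.1 0.09 [306.2 233.4] [277.  50.]
```

View pics/z.png

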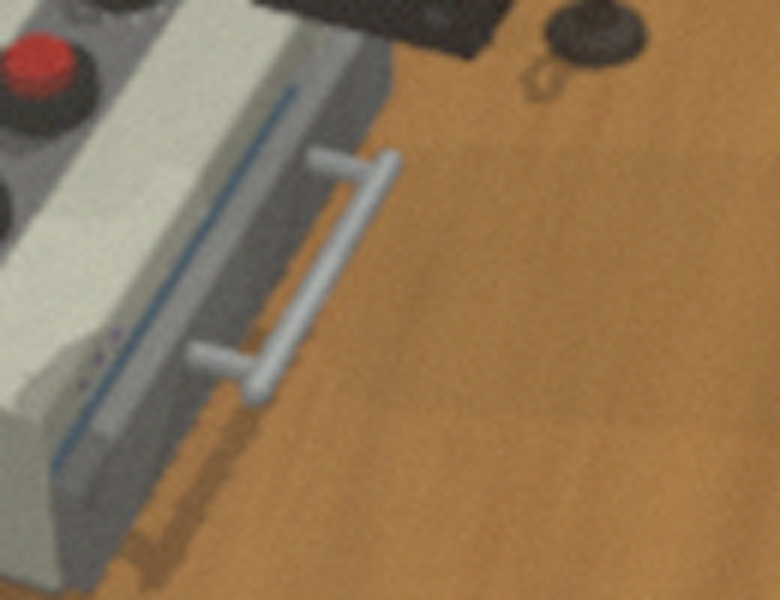

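The plate sits flush against the box: its inner edge is at crop (50,475), which matches the d=0 prediction. The blue line is just the slit above the plate. Now over to the green button.

play_rows(
  translation=[
    [0.03,-0.0132,0],
    [0.03,-0.0132,0],
    [0.03,-0.0132,0],
    [0.03,-0.0132,0],
    [0.03,-0.0132,0],
    [0,0,0.025],
    [0,0,0.02],
    [0,0,0.01],
    [0,0,0],
  ],
  delta_rot=[
    [0,0,0],
    [0,0,0],
    [0,0,0],
    [0,0,0],
    [0,0,0],
    [0,0,0],
    [0,0,0],
    [0,0,0],
    [0,0,0],
  ],
  grip=[-1,-1,-1,-1,-1,-1,-1,-1,-1],
)

```text
clock: 11.5
tool_pos: [0.6721, 0.1798, 0.182]
eef_rot: [0.998, -0.066, -0.004, 0.002]
contact_force: [-0.4, 0.2, 0.1]
opening: 0.009
finger_force: 0.0
```

```bash
python3 - <<'E'
from h import *
go(.6755,.180,.175)
cv2.imwrite('pics/b.png',cv2.resize(r.snapshot('side')[160:310,180:380],None,fx=3.5,fy=3.5,interpolation=cv2.INTER_CUBIC))
E
```

```text
11.5 p [0.6721 0.1798 0.182 ] tool delta [ 0.0034 -0.0006  0.007 ] op 0.01
q [-0.31  0.93 -0.03  1.42  0.04  0.81 -2.06] F [-0.4  0.2  0.1] yaw -7.62 tilt [-0.008 -0.003 -1.   ]
```

View pics/b.png

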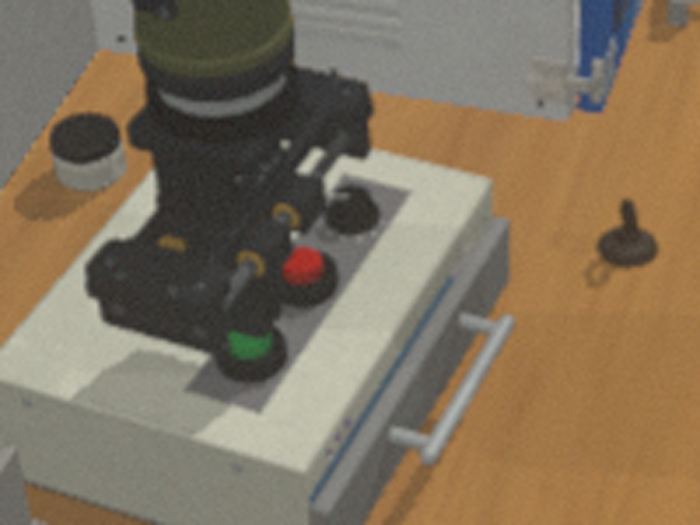

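The fingertips are over the green cap (crop (250,345)) and red is clear. Pressing gently.

play_rows(
  translation=[
    [0.003,0,0.002],
    [0,0,0.002],
    [0,0,0.002],
    [0,0,0.002],
    [0,0,0.002],
    [0,0,0.002],
    [0,0,0.001],
    [0,0,0],
  ],
  delta_rot=[
    [0,0,0],
    [0,0,0],
    [0,0,0],
    [0,0,0],
    [0,0,0],
    [0,0,0],
    [0,0,0],
    [0,0,0],
  ],
  grip=[-1,-1,-1,-1,-1,-1,-1,-1],
)

```text
clock: 12.55
tool_pos: [0.6758, 0.1797, 0.1706]
eef_rot: [0.998, -0.067, -0.003, 0.001]
contact_force: [-0.9, 0.1, 6.5]
opening: 0.009
finger_force: 2.7
```

play_rows(
  translation=[
    [0,0,0.001],
    [0,0,0.001],
    [0,0,0],
    [0,0,0],
  ],
  delta_rot=[
    [0,0,0],
    [0,0,0],
    [0,0,0],
    [0,0,0],
  ],
  grip=[-1,-1,-1,-1],
)

```text
clock: 13.05
tool_pos: [0.6758, 0.1797, 0.1704]
eef_rot: [0.998, -0.067, -0.002, 0.001]
contact_force: [-4.9, -2.7, 15.1]
opening: 0.005
finger_force: 7.5
```

That is the hard stop: 15 N with no further travel. Withdrawing up and back.

play_rows(
  translation=[
    [0,0,-0.003],
    [0,0,-0.006],
    [0,0,-0.02],
    [0,0,-0.04],
    [0,0,-0.04],
    [-0.03,0,-0.02],
    [-0.04,0,0],
    [-0.04,0,0],
    [-0.04,0,0],
    [0,0,0],
    [0,0,0],
  ],
  delta_rot=[
    [0,0,0],
    [0,0,0],
    [0,0,0],
    [0,0,0],
    [0,0,0],
    [0,0,0],
    [0,0,0],
    [0,0,0],
    [0,0,0],
    [0,0,0],
    [0,0,0],
  ],
  grip=[-1,-1,-1,-1,-1,-1,-1,-1,-1,-1,-1],
)

```text
clock: 14.42
tool_pos: [0.529, 0.1998, 0.2987]
eef_rot: [0.998, -0.067, -0.002, 0.001]
contact_force: [0.4, 0.1, -0.1]
opening: -0.0
finger_force: 0.0
```

```bash
python3 - <<'E'
from h import *
go(.5,.180,.3)
cv2.imwrite('pics/e.png',cv2.resize(r.snapshot('side')[160:400,160:400],None,fx=2.4,fy=2.4,interpolation=cv2.INTER_CUBIC))
E
```

```text
14.425 p [0.529  0.1998 0.2987] tool delta [-0.0261  0.0235 -0.0012] op -0.0
q [-0.42  0.61 -0.03  1.76  0.03  0.78 -2.17] F [ 0.4  0.1 -0.1] yaw -7.64 tilt [-0.004 -0.002 -1.   ]
```

View pics/e.png

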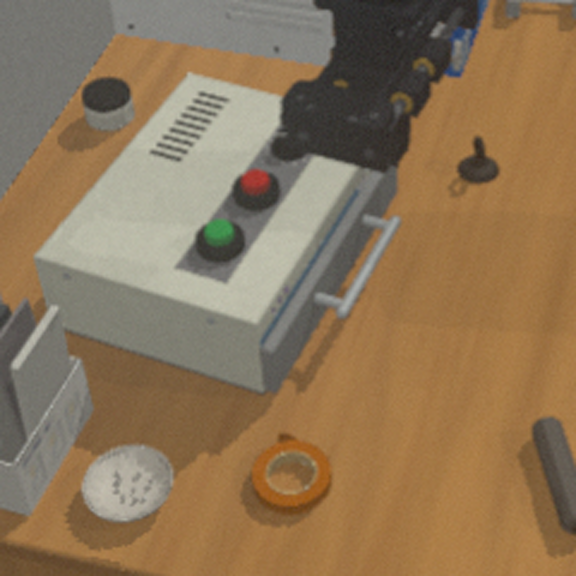

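The drawer is home, green (crop (218,235)) and red (255,183) are both up, the bystanders have not moved, and the arm is clear.

```bash
python3 -c "
from plant import r
print(r.finish_job())"
```

```text
the job is handed in; nothing more can be done
None
```

I eased the drawer home, pressed the green start button down to its hard stop and let it back up, then withdrew the arm and handed in the job at about 14.5 s; no verdict came back.

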